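Hold the engraver's sprung lid at the set pointer

ROBOT

A 7-joint arm with a two-finger parallel gripper is mounted at the origin on the work surface. World frame = base frame: x ahead of the robot, y to its left, z up, the work surface at z = 0. Lengths are in mm, angles in rad, forces in N, time in s.
With the tool pointing down it reaches from about 400 to 850 mm from the base axis. Payload 10.4 kg.
Tool frame: the origin (TCP) lies between the finger pads, 19 mm behind the fingertips; this is the grasp point; z points along the fingers, y is the line along which they close (so a half turn about z gives the same grasp; the last joint's range is limited). The gripper opens to 87 mm and grips with 3 to 60 N. Pads are 19 mm wide; open, the fingers measure 117 mm over their backs; the gripper's body (75 mm by 190 mm) begins 51 mm behind the grasp point.
Start: joints at [1.287, 0.332, -0.065, 1.46, 0.022, 1.35, -0.088], TCP at [161.179, -603.88, 241.276] pointing down, gripper open.
Joint ranges: [-2.6, 2.6], [-0.5, 2.12], [-1.47, 1.34], [0.16, 2.42], [-1.27, 4.41], [0.06, 2.06], [-2.6, 2.6]. Speed limits (rad/s): [2.22, 2.22, 2.79, 2.79, 3.14, 3.14, 3.14].

INTERFACE

Orientations are given as a unit quaternion [x, y, z, w].
In Python, from rig import telemetry, optics, r gives the robot as it stands.
- The arm moves only by the tool move_arm, never from a script. Its argument "motion" is a list of rows, each a list of 7 numbers: the opening, from -1 (shut) to 1 (fully open), then the shift along the tool's x, y, z in units of 25 mm (1.0 is 25 mm), then the turn, a rotation vector about the tool's x, y, z in units of 6 degrees (1.0 is 6 degrees). A call has 1 to 10 rows; each row is the pose to reach, as a shift and turn from the pose commanded when the call began, along the tool's axes at that moment; what a row does not reach only later rows make up. A row lasts 1/8 s, in which the tool goes at most 62.5 mm and 10.7 degrees, less where a joint would pass 70% of its speed; a pose out of reach is approached as far as the arm can. A call with a gripper value outside its range is refused whole. The fingers move at their own pace and stop on an object; "grip_force" is the grip in N (left out, the last holds). Time passes only in rows, so rows that repeat a pose let the fingers close. It gives the time, the measured TCP pose, the force, the opening and the grip force at its end, in the units of the state.
- telemetry.get_state(): the state, without advancing time (a new reading comes with each control period).
- optics.get_image(name): name is "scene" or "top"; returns (picture, depth): 384x512x3 uint8, red, green, blue; 384x512 float32, mm along the optical axis (not along the pixel's ray), 0 where there is no reading.
- optics.calibration(name): a dict with "mtx" (3x3 intrinsics, pixels), "k1" (the pictures are not rectified: a ray, as slopes to the right and down, at radius r is drawn at 1 + k1 r^2 times it, then the intrinsics apply), "world_from_camera" (4x4, takes a point from camera to world coordinates). Camera axes: x right, y down, z forward; pixel columns grow to the right and rows downward; lengths in mm; the calibration is good to about 2 mm. A picture is of the moment at which its call begins. calibration takes no time and is no camera call.
- r.hand_in(): hands the job in; it is judged then, once.
The state is a dict: "clock": time; "joint_pos": joint angles; "qd": joint speeds; "effort": joint torques, N m; "ee_pos": TCP position; "orientation": TCP orientation; "contact_force": force on the tool from outside, world axes, zero at the start; "torque": the same for the moment, N m; "gripper_width": opening from 0.0 (shut) to 1.0 (fully open); "finger_force": force on a finger pad.
Only numpy, scipy, OpenCV 4.12 (cv2) and the standard library are available. Lean on these libraries where they do the work, as an engineer would, in place of code of your own. Each camera call takes 0.05 s, during which the arm holds its last target. There are 200 camera calls.

TASK

I am about to fit the stay to the laser engraver's sprung lid. First see that the engraver's main toggle switch is off: if it is on (leaning back, towards the hinge side), flip it over to off before the lid comes up at all. Then take the lid by its steel handle, lift it until its side edge lines up with the black pointer set on the quadrant beside it, and finish holding it still there with the gripper on the handle, leaving the pointer's setting and the other things on the bench as they are.

Things in the scene. Friction and masses are not known exactly. Their poses are not given: they have to be found in the camera images.
- engraver: Desktop laser engraver, fixed: a white box 320 mm deep (x) by 440 mm wide (y). Origin on the bench under its centre; x points from its front (robot's side) to its back (hinge side), y to its left, z up. The lid covers y -98 to +213 mm; the right 116 mm is a fixed aluminium deck with display, keys and main switch. Deck and closed lid are level, 131 mm above the bench.
- lid (a joint): Opening angle of the lid in rad: 0 closed, grows as its front edge rises (stop at 1.4). White frame 310 mm wide, 284 mm from hinge to front, 10 mm thick, amber window. A spring hinge pulls it shut throughout, it falls shut when let go: about 5 N at the handle lifts it off, 9 N holds it at 0.7 rad (its mass varies a little).
- lid_hinge (a point): Middle of the lid's hinge axis, which runs along the engraver's y at its back: 130 mm behind, 57.5 mm left of and 126 mm above the engraver's origin, in the mid-plane of the lid's thickness.
- handle_bar (a point): Middle of the bar of the lid's steel D-handle, which stands up near the lid's front edge: the bar is round, 12 mm thick, straight for 100 mm along the engraver's y; 266 mm from the hinge axis, 42 mm above the lid's top (173 mm above the bench when closed), 36 mm free underneath. Turns with the lid; its axes are the engraver's when closed. The bar may turn between the finger pads.
- pointer (a joint): Angle in rad at which the black set pointer is clamped on the quadrant, on the same scale as lid: the lid is at the pointer when the two values are equal. Somewhere from 0.25 to 0.75. Clamped by a thumbscrew: not to be moved.
- pointer_tip (a point): Middle of the pointer's black cross tab (14 x 36 x 6 mm), 242 mm from the hinge axis and 234 mm left of the engraver's centre line, beyond the lid's left edge. The line from the hinge axis to the tab is where the lid's mid-plane must lie. The aluminium quadrant is a slotted arc, 180 to 224 mm from the hinge axis, up to 305 mm above the bench, marked every 10 degrees from 0 to 50.
- main_switch (a joint): Main switch: a steel bat toggle on the deck, pivot 65 mm in front of and 160 mm right of the engraver's centre, 135 mm above the bench; 46 mm long, 15 mm thick at the tip. 0: off, leaning 0.42 rad to the front; 0.84: on, leaning as far to the back. It rests at either end and snaps over past the middle; about 3 N at the tip, pushed from behind to the front, turns it off.
- switch_tip (a point): Tip of the toggle: 46 mm from the pivot along the lever, 173 mm above the bench at either end.
- screwdriver: Screwdriver lying on the bench to the left of the engraver; bystander.
- parts_bin: Clear plastic parts bin, 150 x 110 x 60 mm, to the left; bystander.
- grease_tub: Grey tub with a black lid, 70 mm in diameter, 75 mm tall, to the right; bystander.
- tool_case: Blue tool case, 110 x 160 x 55 mm, to the right; bystander.

How it is judged (in metres and radians):
At the end, for the whole second after the job is handed in: Ends holding: the switch is off (under 0.15 rad) and, for the last second, the fingers are at the handle (TCP within 60 mm of the bar's middle) and bear on the lid with over 2 N, the lid standing still (under 0.05 rad/s) within 0.05 rad of the pointer's angle (angle between the x axis of handle_bar and the x axis of pointer_tip, either way round below 0.05 rad and value of joint lid above 0.2 rad and velocity of joint lid between -0.05 and 0.05 rad/s and contact force between the fingers and lid above 2 N and distance between the grasp point and handle_bar below 0.06 m and value of joint main_switch below 0.15 rad); the arm keeps its last pose, push and grip.
It fails at once if the lid is raised (over 0.06 rad) while the main switch is on (value of joint lid above 0.06 rad and value of joint main_switch above 0.42 rad).
It fails at once if the pointer's setting is changed (its tab moved over 8 mm) (distance of pointer_tip from where it was at the start of the episode above 0.008 m).
It fails at once if a bystander on the bench is moved over 30 mm (distance of any of screwdriver, parts_bin, grease_tub, tool_case from where it was at the start of the episode above 0.03 m).
It also fails if it takes over 54 s, if anything falls off the work surface, if the arm or the gripper's body presses on something with over 40 N, if the wrist force passes 120 N, or if a joint passes its speed limit or range.

## Working session

There is one attempt and no reset: what is moved stays moved. The work goes in short steps, Python scripts to look and compute and a tool call to move; the robot and the scene stay as the last step left them, time stands still between calls to the robot, and variables do not carry over. Pictures are saved under pics/ and viewed, at most 10 in all, crops included, and the job is handed in when it is done.

Besides the shell and the picture viewer there is one more tool, called after ">>>" by a JSON object that holds its "api" and its "payload". move_arm: Moves the arm, as the interface text tells. Its arguments: {"type":"object","properties":{"motion":{"type":"array","items":{"type":"array","items":{"type":"number"}}},"grip_force":{"type":"number"}},"required":["motion"]}

```bash
mkdir -p pics; python3 - <<'E'
from rig import telemetry, optics, r
import cv2,numpy as np
s=telemetry.get_state();print({k:np.round(v,3).tolist() for k,v in s.items()})
for n in("scene","top"):
    p,d=optics.get_image(n);cv2.imwrite(f"pics/{n}0.png",p[:,:,::-1]);np.savez(f"{n}0.npz",p=p,d=d)
    c=optics.calibration(n);print(n,{k:np.round(v,4).tolist() for k,v in c.items()})
E
```

```text
{'clock': 0.0, 'joint_pos': [1.287, 0.333, -0.065, 1.461, 0.022, 1.35, -0.089], 'qd': [0.001, 0.0, 0.001, -0.0, -0.0, -0.0, 0.001], 'effort': [-0.0, -62.327, 0.024, -38.988, -0.061, 0.04, 0.0], 'ee_pos': [161.111, -603.517, 240.469], 'orientation': [0.992, 0.13, -0.0, -0.001], 'contact_force': [-0.129, -1.044, 0.109], 'torque': [-0.068, 0.019, -0.064], 'finger_force': 0.0, 'gripper_width': 1.002}
scene {'mtx': [[369.3236, 0.0, 259.116], [0.0, 369.3236, 192.1653], [0.0, 0.0, 1.0]], 'k1': -0.0268, 'world_from_camera': [[-0.7664, 0.3541, -0.536, 1223.4683], [0.6424, 0.4262, -0.6369, 784.8243], [0.003, -0.8324, -0.5541, 796.742], [0.0, 0.0, 0.0, 1.0]]}
top {'mtx': [[390.9188, 0.0, 255.1776], [0.0, 390.9188, 191.6407], [0.0, 0.0, 1.0]], 'k1': -0.1359, 'world_from_camera': [[-0.0176, -0.9809, 0.1939, 318.9527], [-0.9998, 0.0159, -0.0104, -10.1148], [0.0072, -0.1941, -0.981, 1354.2049], [0.0, 0.0, 0.0, 1.0]]}
```

View pics/scene0.png

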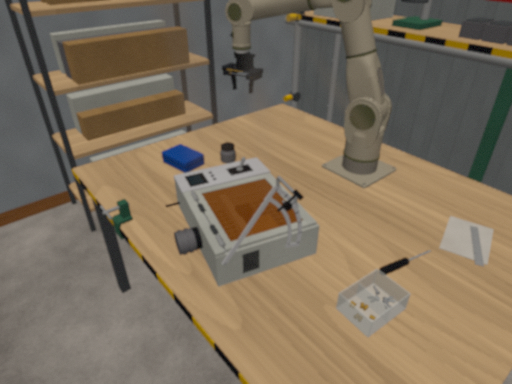

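View pics/top0.png

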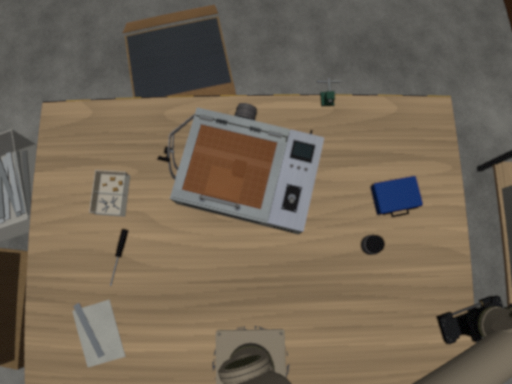

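The scene view shows the engraver near (245,215), with the pointer at about (290,200). In the top view it covers (173..323, 110..230), and the switch is on the deck near (291,197). I'll enlarge both.

```bash
python3 - <<'E'
import cv2,numpy as np
t=cv2.imread("pics/top0.png")[95:240,150:335];s=cv2.imread("pics/scene0.png")[145:285,160:330]
cv2.imwrite("pics/tc.png",cv2.resize(t,None,fx=4,fy=4,interpolation=cv2.INTER_CUBIC))
cv2.imwrite("pics/sc.png",cv2.resize(s,None,fx=4,fy=4,interpolation=cv2.INTER_CUBIC))
E
```

```text
(no output)
```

View pics/tc.png

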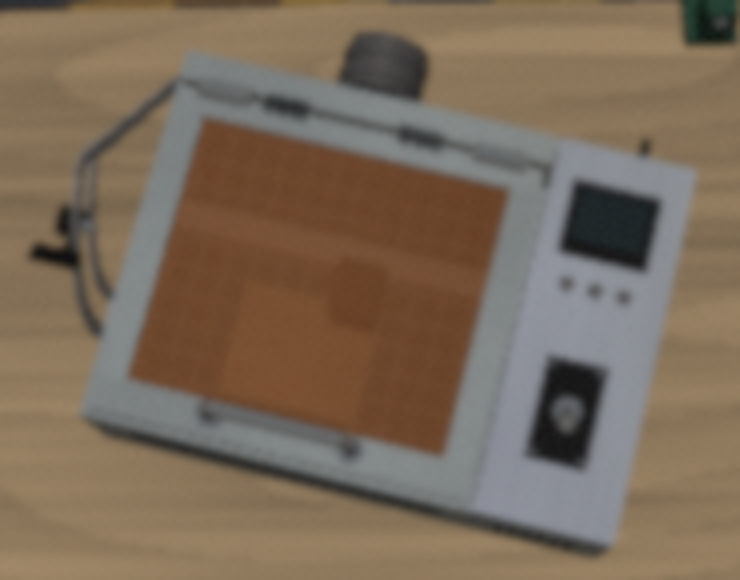

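View pics/sc.png

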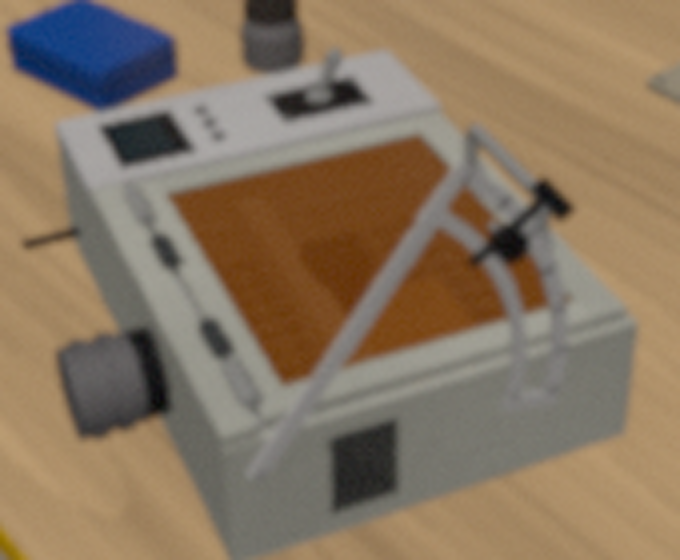

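The top crop shows the deck corners at about (187,52), (695,168) and (607,545), the handle bar from (207,408) to (350,447), the toggle at (567,412) and the pointer tab at (48,254). In the scene crop the tab is at (552,198) and the toggle tip at (334,57).

```bash
cat >h.py <<'E'
import cv2,numpy as np
from rig import telemetry, optics, r
from scipy.optimize import least_squares
from scipy.spatial.transform import Rotation as R
def cal(n):
    c=optics.calibration(n);return np.array(c["mtx"]),c["k1"],np.array(c["world_from_camera"])
def ray(n,u,v):
    K,k,T=cal(n);q=cv2.undistortPoints(np.array([[[u,v]]],float),K,np.array([k,0,0,0.]))[0,0]
    return T[:3,3],T[:3,:3]@np.r_[q,1]
def plane(n,u,v,z):
    o,d=ray(n,u,v);return o+d*(z-o[2])/d[2]
def proj(n,P):
    K,k,T=cal(n);W=np.linalg.inv(T);return cv2.projectPoints(np.atleast_2d(P).astype(float),cv2.Rodrigues(W[:3,:3])[0],W[:3,3],K,np.array([k,0,0,0.]))[0][:,0]
def tri(rs):
    A=0;b=0
    for o,d in rs:
        d=d/np.linalg.norm(d);M=np.eye(3)-np.outer(d,d);A=A+M;b=b+M@o
    return np.linalg.solve(A,b)
E
python3 - <<'E'
from h import *
t=lambda x,y:(150+x/4-.375,95+y/4-.375)
s=lambda x,y:(160+x/4-.375,145+y/4-.375)
obs=[("top",t(187,52),(160,220,131)),("top",t(695,168),(160,-220,131)),("top",t(607,545),(-160,-220,131)),("top",t(207,408),(-136,107.5,173)),("top",t(350,447),(-136,7.5,173)),
("scene",s(60,127),(160,-220,131)),("scene",s(388,52),(-160,-220,131))]
def W(p,e):
    c,sn=np.cos(p[2]),np.sin(p[2]);e=np.atleast_2d(e);return np.c_[p[0]+c*e[:,0]-sn*e[:,1],p[1]+sn*e[:,0]+c*e[:,1],e[:,2]]
f=lambda p:np.concatenate([proj(n,W(p,e))[0]-uv for n,uv,e in obs])
q=least_squares(f,[600,0,-.2],x_scale=[100,100,.1],loss="soft_l1");p=q.x;print(p,q.fun.reshape(-1,2).round(1))
np.save("pose.npy",p)
c,sn=np.cos(p[2]),np.sin(p[2])
inv=lambda w:np.r_[c*(w[0]-p[0])+sn*(w[1]-p[1]),-sn*(w[0]-p[0])+c*(w[1]-p[1]),w[2]]
print("handle",[inv(plane("top",*t(*a),173)).round() for a in((207,408),(350,447))])
print("sw",inv(plane("top",*t(567,412),173)).round(),inv(plane("scene",*s(334,57),173)).round())
a=ray("top",*t(48,254));b=ray("scene",*s(552,198));P=inv(tri([a,b]));print("tip",P.round(1),"ang",np.arctan2(P[2]-126,130-P[0]))
# scene ray with plane y=234 in engraver
o,d=inv(b[0]),inv(b[0]+b[1]);d=d-o;P2=o+d*(234-o[1])/d[1];print(P2,np.arctan2(P2[2]-126,130-P2[0]),np.hypot(P2[2]-126,130-P2[0]))
for nm,e in dict(hinge=(130,57.5,126),handle=(-136,57.5,173),sw_on=(-46,-160,173),pivot=(-65,-160,135)).items(): print(nm,W(p,e).round(1))
for v in (.25,.35,.45,.5,.55,.6,.65,.75):
    e=(130-242*np.cos(v),234,126+242*np.sin(v));print(v,proj("top",W(p,e))[0].round(1),proj("scene",W(p,e))[0].round(1))
print("obs",t(48,254),s(552,198))
E
```

```text
[ 6.42377840e+02  2.14679783e+00 -2.58616205e-01] [[-1.3 -0.4]
 [-0.1  0.5]
 [ 1.2  0.4]
 [ 0.7  0.3]
 [-3.6 -1.7]
 [-0.8 -0.9]
 [ 0.3 -0.5]]
handle [array([-136.,  110.,  173.]), array([-138.,   -4.,  173.])]
sw [ -72. -160.  173.] [ -77. -158.  173.]
tip [-66.  235.9 266.5] ang 0.6219540153359525
[-64.94178575 234.         265.82202319] 0.6222096658924753 239.90101709313083
hinge [[782.8  24.5 126. ]]
handle [[525.6  92.5 173. ]]
sw_on [[ 557.  -140.8  173. ]]
pivot [[ 538.6 -135.9  135. ]]
0.25 [165.  176.8] [308.4 215. ]
0.35 [164.  172.8] [306.8 208.8]
0.45 [163.3 168. ] [304.4 202.9]
0.5 [163.  165.3] [302.8 200.1]
0.55 [162.8 162.5] [301.1 197.3]
0.6 [162.7 159.4] [299.2 194.7]
0.65 [162.6 156.2] [297.  192.2]
0.75 [162.7 149.3] [292.1 187.5]
obs (161.625, 158.125) (297.625, 194.125)
```

```bash
python3 - <<'E'
from h import *
p=np.load("pose.npy");c,sn=np.cos(p[2]),np.sin(p[2])
def W(e): return np.array([p[0]+c*e[0]-sn*e[1],p[1]+sn*e[0]+c*e[1],e[2]])
for nm,e in dict(piv=(-65,-160,135),on=(-46.2,-160,175),off=(-83.8,-160,175)).items():
    a=proj("top",W(e))[0];b=proj("scene",W(e))[0]
    print(nm,(a-[150,95]+.375)*4,(b-[160,145]+.375)*4)
t=cv2.imread("pics/top0.png")[180:218,278:306];s=cv2.imread("pics/scene0.png")[150:180,222:256]
f=lambda i:cv2.resize(i,(390,500),interpolation=cv2.INTER_NEAREST)
cv2.imwrite("pics/sw.png",np.hstack([f(t),f(s)]))
E
```

```text
piv [564.78543091 412.17887507] [321.20341343  96.06882426]
on [575.17688584 379.60662493] [300.17441167  60.91695883]
off [564.39709075 426.27032127] [339.6969939   52.30467114]
```

View pics/sw.png

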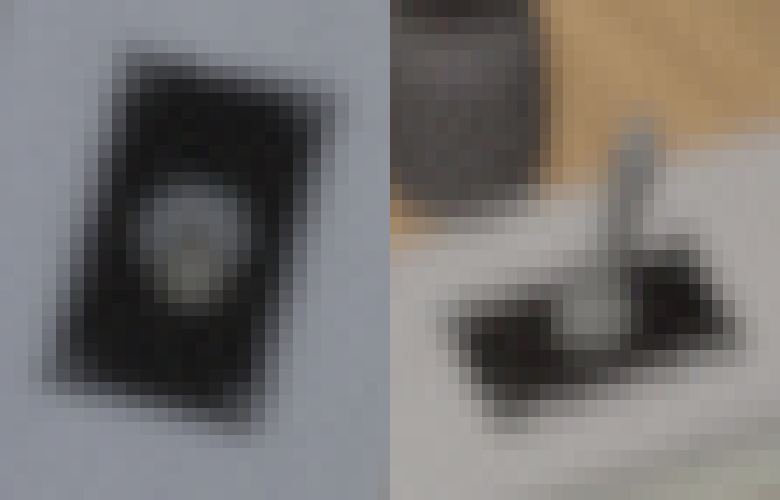

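The toggle's lever leans towards the front (robot side) in both views. Its tip is at crop (334,57) against a predicted (340,52) for off and (300,61) for on, so the switch is already off. The pointer stands at about 0.62 rad. I'll move to a spot above the handle.

>>> {"api": "move_arm", "payload": {"motion": [[1,1.7,-0.85,-1,0,0,-0.6],[1,3.4,-1.7,-2,0,0,-1.2],[1,5.2,-2.6,-2,0,0,-1.9],[1,6.9,-3.4,-2,0,0,-2.5],[1,8.6,-4.3,-2,0,0,-3.1],[1,10.3,-5.1,-2,0,0,-3.7],[1,12,-6,-2,0,0,-4.4],[1,13.8,-6.8,-2,0,0,-5],[1,13.8,-6.8,-2,0,0,-5]]}}

```text
clock: 1.23
ee_pos: [453.7, -346.8, 290.9]
orientation: [0.923, 0.386, 0.001, -0.001]
contact_force: [-0.0, -0.9, -0.5]
gripper_width: 0.999
finger_force: 0.0
```

```bash
cat >>h.py <<'E'
def goto(P,yaw=None,tilt=0):
    "units of shift and turn to TCP P; yaw = world angle of tool x, tool down; tilt about tool x"
    s=telemetry.get_state();Rn=R.from_quat(s["orientation"])
    out=Rn.inv().apply(np.array(P)-s["ee_pos"])/25
    if yaw is None: return out.round(2)
    G=R.from_euler("z",yaw)*R.from_euler("x",np.pi)*R.from_euler("x",tilt)
    return out.round(2),((Rn.inv()*G).as_rotvec(degrees=True)/6).round(2)
def st():
    s=telemetry.get_state();print(s["clock"],np.round(s["ee_pos"],1),np.round(s["contact_force"],1),s["gripper_width"],s["finger_force"])
E
python3 -c "
from h import *
st();print(goto((525.6,92.5,270),1.312))"
```

```text
1.225 [ 453.7 -346.8  290.9] [-0.  -0.9 -0.5] 0.9991332036524595 0.0
(array([ 14.53, -10.29,   0.87]), array([-0.  , -0.02, -4.96]))
```

>>> {"api": "move_arm", "payload": {"motion": [[1,1.6,-1.1,0,0,0,-0.6],[1,3.2,-2.3,0,0,0,-1.1],[1,4.8,-3.4,0,0,0,-1.7],[1,6.5,-4.6,0,0,0,-2.2],[1,8.1,-5.7,0.2,0,0,-2.8],[1,9.7,-6.9,0.3,0,0,-3.3],[1,11.3,-8,0.5,0,0,-3.9],[1,12.9,-9.1,0.7,0,0,-4.4],[1,14.5,-10.3,0.9,0,0,-5],[1,14.5,-10.3,0.9,0,0,-5]]}}

```text
clock: 2.48
ee_pos: [524.7, 91.2, 268.2]
orientation: [0.792, 0.611, 0.0, -0.001]
contact_force: [0.1, -0.2, 0.2]
gripper_width: 0.999
finger_force: 0.0
```

```bash
python3 - <<'E'
from h import *
st();print(goto((525.6,92.5,173),1.312))
ims=[]
p,d=optics.get_image("top");ims.append(cv2.resize(p[95:240,150:335],(480,376),interpolation=cv2.INTER_CUBIC))
p,d=optics.get_image("scene");ims.append(cv2.resize(p[105:235,180:300],(320,376),interpolation=cv2.INTER_CUBIC))
cv2.imwrite("pics/ab.png",np.hstack(ims)[:,:,::-1])
E
```

```text
2.475 [524.7  91.2 268.2] [ 0.1 -0.2  0.2] 0.9993081235174436 0.0
(array([0.05, 0.03, 3.81]), array([-0.01, -0.01,  0.02]))
```

View pics/ab.png

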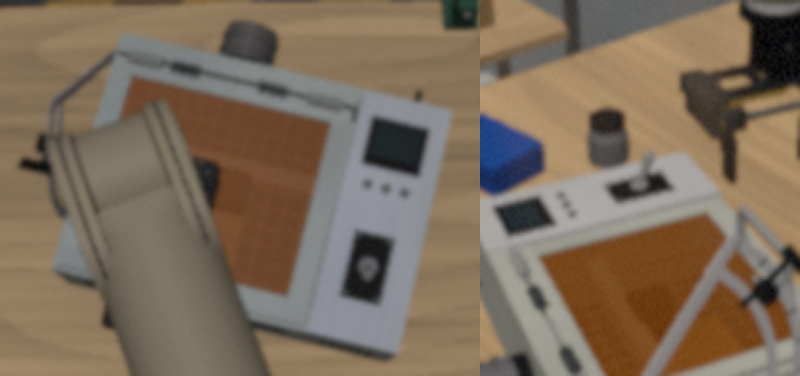

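The gripper is above the handle, with its fingers lined up fore and aft of the bar (at about (735,150) in the right panel), and the switch is still leaning to the front. Next I descend and grip.

>>> {"api": "move_arm", "payload": {"motion": [[1,0,0,1,0,0,0],[1,0,0,2,0,0,0],[1,0,0,2.7,0,0,0],[1,0,0,3.2,0,0,0],[1,0,0,3.6,0,0,0],[1,0,0,3.85,0,0,0],[1,0,0,3.85,0,0,0]]}}

```text
clock: 3.45
ee_pos: [525.3, 87.7, 172.4]
orientation: [0.794, 0.608, -0.0, -0.0]
contact_force: [0.4, 0.4, -0.1]
gripper_width: 1.0
finger_force: 0.0
```

>>> {"api": "move_arm", "payload": {"motion": [[0.2,0,0,0,0,0,0],[-0.3,0,0,0,0,0,0],[-0.5,0,0,0,0,0,0],[-1,0,0,0,0,0,0],[-1,0,0,0,0,0,0],[-1,0,0,0,0,0,0],[-1,0,0,0,0,0,0],[-1,0,0,0,0,0,0]], "grip_force": 30}}

```text
clock: 4.45
ee_pos: [525.3, 87.7, 172.4]
orientation: [0.794, 0.608, -0.0, 0.0]
contact_force: [-0.0, -0.6, -0.4]
gripper_width: 0.172
finger_force: 0.0
```

>>> {"api": "move_arm", "payload": {"motion": [[-1,0,0,0,0,0,0],[-1,0,0,0,0,0,0],[-1,0,0,0,0,0,0],[-1,0,0,0,0,0,0]], "grip_force": 45}}

```text
clock: 4.95
ee_pos: [525.3, 87.7, 172.5]
orientation: [0.794, 0.608, -0.0, 0.0]
contact_force: [-0.5, 0.6, 0.0]
gripper_width: 0.122
finger_force: 45.0
```

>>> {"api": "move_arm", "payload": {"motion": [[-1,0,0.11,-0.53,0,0,0],[-1,0,0.24,-1.05,0,0,0],[-1,0,0.4,-1.57,0,0,0],[-1,0,0.59,-2.08,0,0,0],[-1,0,0.8,-2.57,0,0,0],[-1,0,1.03,-3.06,0,0,0],[-1,0,1.29,-3.53,0,0,0],[-1,0,1.57,-4,0,0,0],[-1,0,1.88,-4.44,0,0,0],[-1,0,1.88,-4.44,0,0,0]], "grip_force": 50}}

```text
clock: 6.2
ee_pos: [569.5, 75.8, 284.5]
orientation: [0.793, 0.609, -0.002, -0.001]
contact_force: [-12.8, 0.6, -2.5]
gripper_width: 0.12
finger_force: 50.0
```

```bash
python3 - <<'E'
from h import *
st()
p=np.load("pose.npy");c,sn=np.cos(p[2]),np.sin(p[2])
w=np.array(telemetry.get_state()["ee_pos"]);e=[c*(w[0]-p[0])+sn*(w[1]-p[1]),-sn*(w[0]-p[0])+c*(w[1]-p[1]),w[2]]
print(e,np.arctan2(e[2]-126,130-e[0])-np.arctan2(47,266),np.hypot(e[2]-126,130-e[0]))
a,_=optics.get_image("top");b,_=optics.get_image("scene")
cv2.imwrite("pics/l1.png",np.hstack([cv2.resize(a[95:240,140:325],(400,320),interpolation=cv2.INTER_CUBIC),cv2.resize(b[120:280,170:330],(400,320),interpolation=cv2.INTER_CUBIC)])[:,:,::-1])
E
```

```text
6.2 [569.5  75.8 284.5] [-12.8   0.6  -2.5] 0.11965706520700395 49.999560713768005
[np.float64(-89.33488225682153), np.float64(52.55830953184238), np.float64(284.49159387073615)] 0.4508472412368123 270.6055725632791
```

View pics/l1.png

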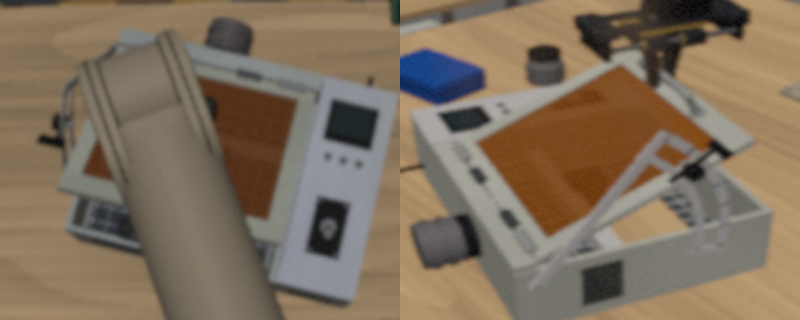

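The lid is up with the bar in the fingers (right panel (665,75)), at about 0.45 rad. The pointer tab at (720,150) lies above the lid's edge line. Continuing to 0.62.

>>> {"api": "move_arm", "payload": {"motion": [[-1,0,0.33,-0.42,0,0,0],[-1,0,0.67,-0.84,0,0,0],[-1,0,0.95,-1.13,0,0,0],[-1,0,1.2,-1.39,0,0,0],[-1,0,1.2,-1.39,0,0,0],[-1,0,1.2,-1.39,0,0,0],[-1,0,1.2,-1.39,0,0,0],[-1,0,1.2,-1.39,0,0,0]]}}

```text
clock: 7.3
ee_pos: [597.3, 68.4, 319.6]
orientation: [0.793, 0.609, -0.002, -0.001]
contact_force: [-19.4, 0.9, 5.6]
gripper_width: 0.121
finger_force: 50.0
```

```bash
python3 - <<'E'
from h import *
st()
p=np.load("pose.npy");c,sn=np.cos(p[2]),np.sin(p[2])
w=np.array(telemetry.get_state()["ee_pos"]);e=[c*(w[0]-p[0])+sn*(w[1]-p[1]),-sn*(w[0]-p[0])+c*(w[1]-p[1]),w[2]]
print(e,np.arctan2(e[2]-126,130-e[0])-np.arctan2(47,266),np.hypot(e[2]-126,130-e[0]))
def W(e): return np.array([p[0]+c*e[0]-sn*e[1],p[1]+sn*e[0]+c*e[1],e[2]])
b,_=optics.get_image("scene");cv2.imwrite("pics/scene_f.png",b[:,:,::-1])
x0,y0=210,130
for v in(.57,.62,.67):
  # top-left-front corner and hinge-end of lid's left upper/lower edge
  for h in(5,-5):
    print(v,h,[((proj("scene",W((130-L*np.cos(v)+h*np.sin(v),213,126+L*np.sin(v)+h*np.cos(v))))[0]-[x0,y0]+.42)*6).round() .tolist() for L in(284,200)])
  print("tab",((proj("scene",W((130-242*np.cos(v),234,126+242*np.sin(v))))[0]-[x0,y0]+.42)*6).round())
cv2.imwrite("pics/fz.png",cv2.resize(b[y0:y0+100,x0:x0+130],None,fx=6,fy=6,interpolation=cv2.INTER_CUBIC)[:,:,::-1])
E
```

```text
7.3 [597.3  68.4 319.6] [-19.4   0.9   5.6] 0.1214970513630817 50.00405967235565
[np.float64(-60.57197995970333), np.float64(52.52987945372266), np.float64(319.6278577570312)] 0.618465218268095 271.67890393870977
0.57 5 [[589.0, 307.0], [442.0, 431.0]]
0.57 -5 [[598.0, 321.0], [452.0, 444.0]]
tab [545. 400.]
0.62 5 [[574.0, 289.0], [431.0, 419.0]]
0.62 -5 [[585.0, 302.0], [442.0, 431.0]]
tab [532. 385.]
0.67 5 [[559.0, 271.0], [419.0, 408.0]]
0.67 -5 [[570.0, 284.0], [431.0, 419.0]]
tab [519. 370.]
```

View pics/fz.png

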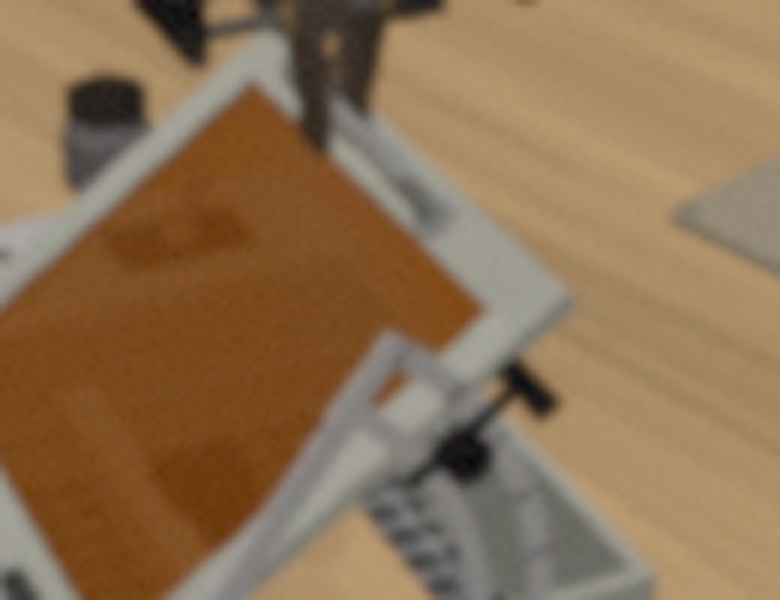

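The lid's front-left corner is at (570,297), where about 0.62 rad predicts it. The tab centre at (528,388) matches 0.62 too, and the pads hold the bar at (320,120). A short hold will confirm that it's still.

>>> {"api": "move_arm", "payload": {"motion": [[-1,0,0,0,0,0,0],[-1,0,0,0,0,0,0],[-1,0,0,0,0,0,0],[-1,0,0,0,0,0,0],[-1,0,0,0,0,0,0],[-1,0,0,0,0,0,0]]}}

```text
clock: 8.1
ee_pos: [597.3, 68.4, 319.6]
orientation: [0.793, 0.609, -0.002, -0.001]
contact_force: [-18.9, 2.0, 6.3]
gripper_width: 0.122
finger_force: 50.0
```

```bash
python3 - <<'E'
from h import *
st()
b,_=optics.get_image("scene");a=cv2.imread("pics/scene_f.png")[:,:,::-1]
# lid corner shift between the two pictures
s,resp=cv2.phaseCorrelate(*[np.float32(cv2.cvtColor(np.ascontiguousarray(i[165:200,270:310]),cv2.COLOR_RGB2GRAY)) for i in(a,b)]);print(s,resp)
if np.hypot(*s)<.5: print(r.hand_in())
E
```

```text
8.1 [597.3  68.4 319.6] [-18.9   2.    6.3] 0.12228791662518215 50.00413477420807
(0.030102131650718178, 0.028188040706670137) 1.0141459850801362
the job is handed in; nothing more can be done
None
```

The main switch was already off, so I left it alone; the lid is raised to about 0.62 rad, in line with the pointer as measured from the camera images, and held still by its handle, and the job is handed in (no verdict came back).

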